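# Lay the cast cover open side down in its nest and select that clamp

## Robot

A 6-joint arm with a two-finger parallel gripper is mounted at the origin on the work surface. World frame = base frame: x ahead of the robot, y to its left, z up, the work surface at z = 0. Lengths are in m, angles in rad, forces in N, time in s.
With the tool pointing down it reaches from about 0.375 to 0.9 m from the base axis. Payload 3.1 kg.
Tool frame: the origin (TCP) lies on the centre line of the jaws, within the pads' length; the fingertips stand 19 mm ahead of it and the grasp point (between the pads) is the TCP; z points along the fingers, y is the line along which they close (so a half turn about z gives the same grasp; the last joint's range is limited). The gripper opens to 85 mm and grips with 20 to 120 N. Pads are 22 mm wide; open, the fingers measure 114 mm over their backs; the gripper's body (76 mm by 85 mm) begins 54 mm behind the grasp point. The pads swing forward as they close: fully open they stand 13 mm farther back than shut.
Start: joints at [-1.506, 0.527, 1.433, -0, 1.181, -0.178], TCP at [0.15, -0.607, 0.25] pointing down, gripper open.
Joint ranges: [-3.08, 3.08], [-0.75, 2.2], [0.22, 2.44], [-1.43, 4.57], [0, 2.65], [-2.85, 2.85]. Speed limits (rad/s): [2.79, 2.79, 3.14, 3.14, 3.14, 3.14].

## Interface

Orientations are given as a unit quaternion [x, y, z, w].
In Python, from station import manip, cams, sign_off gives the robot as it stands.
- The arm moves only by the tool carry_out, never from a script. Its argument "targets" is a list that holds one entry, the list of rows, each a list of 7 numbers: the shift along the tool's x, y, z in cm, then the turn, a rotation vector about the tool's x, y, z in degrees, then the finger opening in cm, from 0 to 8.54. A call has 1 to 12 rows; each row is the pose to reach, as a shift and turn from the pose commanded when the call began, along the tool's axes at that moment; what a row does not reach only later rows make up. A row lasts 1/12 s, in which the tool goes at most 41.7 mm and 7.16 degrees, less where a joint would pass 70% of its speed; a pose out of reach is approached as far as the arm can. A call with a gripper value outside its range is refused whole. The fingers move at their own pace and stop on an object; "force" is the grip in N (left out, the last holds). Time passes only in rows, so rows that repeat a pose let the fingers close. It gives the time, the measured TCP pose, the force, the opening and the grip force at its end, in the units of the state.
- manip.sense(): the state, without advancing time (a new reading comes with each control period).
- cams.snapshot(name): name is "side" or "top"; returns the picture (420x560x3 uint8, red, green, blue); there is no depth.
- cams.camera_info(name): a dict with "K" (3x3 intrinsics, pixels), "k1" (the pictures are not rectified: a ray, as slopes to the right and down, at radius r is drawn at 1 + k1 r^2 times it, then the intrinsics apply), "T" (4x4, takes a point from camera to world coordinates). Camera axes: x right, y down, z forward; pixel columns grow to the right and rows downward; lengths in m; the calibration is good to about 2 mm. A picture is of the moment at which its call begins. camera_info takes no time and is no camera call.
- sign_off(): hands the job in; it is judged then, once.
The state is a dict: "t": time; "q": joint angles; "qd": joint speeds; "tau": joint torques, N m; "tcp_pos": TCP position; "tool_rot": TCP orientation; "force": force on the tool from outside, world axes, zero at the start; "ft_torque": the same for the moment, N m; "finger_gap": opening from 0.0 (shut) to 1.0 (fully open); "gripper_force": force on a finger pad.
Only numpy, scipy, OpenCV 4.12 (cv2) and the standard library are available. Lean on these libraries where they do the work, as an engineer would, in place of code of your own. Each camera call takes 0.05 s, during which the arm holds its last target. There are 200 camera calls.

## Task

Tip over the cast cover that stands on the fixture's ledge between the two nests, so that it lies open side down, fully home and flat in a nest. Then turn the selector knob on the grey box so that its pointer is on the long mark for the nest that now holds the cover: pointing out to the far mark for the far nest, back to the near mark for the near nest. Leave the other cover standing where it waits on the end of the ledge, and leave the loose steel bushings on the bench alone.

Things in the scene. Friction and masses are not known exactly. Their poses are not given: they have to be found in the camera images.
- fixture: Fixed steel fixture; origin at bench level under the ledge, midway between the nests. Ledge along y (-71 to 222 mm), 32 mm wide, top 20 mm up. On both sides of it, +x (far) and -x (near, robot's side), a nest begins at the ledge's edge: pocket 86 mm (x) by 118 mm (y), floor 12 mm up, 8 mm deep. One cover stands at y 0 between the nests, the other waits at y 155 mm, facing the other way.
- far_nest (a point): Where the centre (origin) of a cover lies when it is seated in the middle of the far nest, 59 mm to +x of the ledge's middle and 24 mm above the bench. Axes parallel to the fixture's.
- near_nest (a point): The same for the near nest, 59 mm to -x of the ledge's middle.
- cover_a: One of two like cast covers (which stands where varies): open box 110 mm (y) by 80 mm (z) by 24 mm thick (x), walls 6 mm, 0.26 kg. +x side open (rim), -x side closed, with a flat boss 48 mm across, 4 mm proud. Origin: centre of the 110x80x24 box. Starts standing, z up, top 100 mm above the bench; open side down = x axis pointing down.
- cover_b: One of two like cast covers (which stands where varies): open box 110 mm (y) by 80 mm (z) by 24 mm thick (x), walls 6 mm, 0.26 kg. +x side open (rim), -x side closed, with a flat boss 48 mm across, 4 mm proud. Origin: centre of the 110x80x24 box. Starts standing, z up, top 100 mm above the bench; open side down = x axis pointing down.
- selector_box: Fixed grey control box 110 x 110 mm, 45 mm high, origin under its centre at bench level. White marks on its top around the knob: a short one (knob at 0) on its +y side, and two long ones for the clamps, at 1.0 rad clockwise (far, +x) and 1.0 rad anticlockwise (near, -x) from it.
- selector_grip (a point): Point on the knob's vertical axis at grip height, 69 mm above the bench. The knob is a black bar 16 mm wide and 60 mm long (from 25 mm behind the axis to 35 mm in front), its top 81 mm and its underside 55 mm above the bench; the front end with the white line is the pointer, along this point's +y axis.
- selector (a joint): Angle of the knob in rad: 0 points to the short mark (box +y), positive clockwise seen from above; far mark 1.0, near mark -1.0, stops at -1.4 and 1.4. Stays where it is left.
- bushing_1: Loose steel bushing (ring), 64 mm outside diameter, 42 mm high; origin at the centre of its underside. Leave alone.
- bushing_2: Loose steel bushing like the other. Leave alone.
Mind the look-alikes: they are no part of the job. What is shaped like the selector_box but blue or brown is not meant.

How it is judged:
On the way, in this order (a step that is already met when the one before it is completed fails the run):
1. the cover from between the nests lies open side down, flat and fully home in a nest, the other still waiting (((horizontal distance between cover_a and far_nest below 0.008 m and z of cover_a in the frame of far_nest between -0.004 and 0.0025 m and angle between cover_a's own x axis and vertical above 3.08 rad and y of cover_b in the frame of fixture between 0.135 and 0.175 m and angle between cover_b's own z axis and vertical below 0.08 rad and distance of cover_b from where it was at the start of the episode below 0.015 m and linear speed of cover_a below 0.02 m/s and angular speed of cover_a below 0.1 rad/s) or (horizontal distance between cover_a and near_nest below 0.008 m and z of cover_a in the frame of near_nest between -0.004 and 0.0025 m and angle between cover_a's own x axis and vertical above 3.08 rad and y of cover_b in the frame of fixture between 0.135 and 0.175 m and angle between cover_b's own z axis and vertical below 0.08 rad and distance of cover_b from where it was at the start of the episode below 0.015 m and linear speed of cover_a below 0.02 m/s and angular speed of cover_a below 0.1 rad/s) or (horizontal distance between cover_b and far_nest below 0.008 m and z of cover_b in the frame of far_nest between -0.004 and 0.0025 m and angle between cover_b's own x axis and vertical above 3.08 rad and y of cover_a in the frame of fixture between 0.135 and 0.175 m and angle between cover_a's own z axis and vertical below 0.08 rad and distance of cover_a from where it was at the start of the episode below 0.015 m and linear speed of cover_b below 0.02 m/s and angular speed of cover_b below 0.1 rad/s) or (horizontal distance between cover_b and near_nest below 0.008 m and z of cover_b in the frame of near_nest between -0.004 and 0.0025 m and angle between cover_b's own x axis and vertical above 3.08 rad and y of cover_a in the frame of fixture between 0.135 and 0.175 m and angle between cover_a's own z axis and vertical below 0.08 rad and distance of cover_a from where it was at the start of the episode below 0.015 m and linear speed of cover_b below 0.02 m/s and angular speed of cover_b below 0.1 rad/s))), for 0.2 s.
2. the selector points to the long mark of the loaded nest ((value of joint selector between -1.17 and -0.83 rad or value of joint selector between 0.83 and 1.17 rad)), for 0.2 s.
At the end, for the whole second after the job is handed in: Cover from between the nests at rest in a nest, open side down (0.06 rad), within 8 mm of the nest centre, at most 2.5 mm above seated height; other cover upright on the ledge end, moved under 15 mm; knob within 0.17 rad of the loaded nest's long mark (1.0 far, -1.0 near) (((horizontal distance between cover_a and far_nest below 0.008 m and z of cover_a in the frame of far_nest between -0.004 and 0.0025 m and angle between cover_a's own x axis and vertical above 3.08 rad and y of cover_b in the frame of fixture between 0.135 and 0.175 m and angle between cover_b's own z axis and vertical below 0.08 rad and distance of cover_b from where it was at the start of the episode below 0.015 m and linear speed of cover_a below 0.02 m/s and angular speed of cover_a below 0.1 rad/s and value of joint selector between 0.83 and 1.17 rad) or (horizontal distance between cover_a and near_nest below 0.008 m and z of cover_a in the frame of near_nest between -0.004 and 0.0025 m and angle between cover_a's own x axis and vertical above 3.08 rad and y of cover_b in the frame of fixture between 0.135 and 0.175 m and angle between cover_b's own z axis and vertical below 0.08 rad and distance of cover_b from where it was at the start of the episode below 0.015 m and linear speed of cover_a below 0.02 m/s and angular speed of cover_a below 0.1 rad/s and value of joint selector between -1.17 and -0.83 rad) or (horizontal distance between cover_b and far_nest below 0.008 m and z of cover_b in the frame of far_nest between -0.004 and 0.0025 m and angle between cover_b's own x axis and vertical above 3.08 rad and y of cover_a in the frame of fixture between 0.135 and 0.175 m and angle between cover_a's own z axis and vertical below 0.08 rad and distance of cover_a from where it was at the start of the episode below 0.015 m and linear speed of cover_b below 0.02 m/s and angular speed of cover_b below 0.1 rad/s and value of joint selector between 0.83 and 1.17 rad) or (horizontal distance between cover_b and near_nest below 0.008 m and z of cover_b in the frame of near_nest between -0.004 and 0.0025 m and angle between cover_b's own x axis and vertical above 3.08 rad and y of cover_a in the frame of fixture between 0.135 and 0.175 m and angle between cover_a's own z axis and vertical below 0.08 rad and distance of cover_a from where it was at the start of the episode below 0.015 m and linear speed of cover_b below 0.02 m/s and angular speed of cover_b below 0.1 rad/s and value of joint selector between -1.17 and -0.83 rad))); the robot touches nothing.
It fails at once if the first steel bushing is pushed away (more than 30 mm) (distance of bushing_1 from where it was at the start of the episode above 0.03 m).
It fails at once if the second steel bushing is pushed away (more than 30 mm) (distance of bushing_2 from where it was at the start of the episode above 0.03 m).
It also fails if it takes over 58 s, if anything falls off the work surface, if the arm or the gripper's body presses on something with over 40 N, if the wrist force passes 120 N, or if a joint passes its speed limit or range.

## Working session

There is one attempt and no reset: what is moved stays moved. The work goes in short steps, Python scripts to look and compute and a tool call to move; the robot and the scene stay as the last step left them, time stands still between calls to the robot, and variables do not carry over. Pictures are saved under pics/ and viewed, at most 10 in all, crops included, and the job is handed in when it is done.

Besides the shell and the picture viewer there is one more tool, called after "Emit:" in YAML: its name, and indented under it one key for each argument. carry_out: Moves the arm, as the interface text tells. Its arguments: {"type":"object","properties":{"targets":{"type":"array"},"force":{"type":"number"}},"required":["targets"]}

```bash
mkdir -p pics; python3 - <<'E'
from station import manip,cams
import cv2,numpy as np
for n in("top","side"):
    im=cams.snapshot(n); cv2.imwrite(f"pics/{n}0.png",cv2.cvtColor(im,cv2.COLOR_RGB2BGR))
    c=cams.camera_info(n); print(n,np.round(c["K"],1).tolist(),c["k1"],np.round(c["T"],3).tolist())
print(manip.sense())
E
```

```text
top [[430.3, 0.0, 277.1], [0.0, 430.3, 214.6], [0.0, 0.0, 1.0]] -0.09025609468076393 [[0.002, -0.995, 0.098, 0.445], [-1.0, -0.003, -0.01, 0.021], [0.01, -0.098, -0.995, 1.018], [0.0, 0.0, 0.0, 1.0]]
side [[539.9, 0.0, 279.4], [0.0, 539.9, 215.2], [0.0, 0.0, 1.0]] 0.07550369403179888 [[-0.993, -0.082, 0.08, 0.421], [-0.114, 0.622, -0.774, 1.09], [0.013, -0.779, -0.628, 0.934], [0.0, 0.0, 0.0, 1.0]]
{'t': 0.1, 'q': array([-1.50649874e+00,  5.28375057e-01,  1.43378083e+00,  2.02729454e-05,
        1.18142596e+00, -1.78512965e-01]), 'qd': array([-1.96291769e-04, -1.99864551e-03, -2.74536912e-03,  4.89731309e-04,
       -2.87604388e-05, -1.14652271e-03]), 'tau': array([-4.04738093e-04, -4.43306422e+01, -1.78586179e+01, -2.53362914e-04,
        3.88553031e-03,  1.85408953e-05]), 'tcp_pos': array([ 0.15025547, -0.60603547,  0.24942819]), 'tool_rot': array([ 9.92639403e-01,  1.21103370e-01,  6.61267305e-05, -9.92437703e-04]), 'force': array([0.00838394, 0.07034065, 0.14831579]), 'ft_torque': array([-0.00712941, -0.00553455,  0.01927811]), 'gripper_force': 0.0, 'finger_gap': 1.0001550888281843}
```

View pics/top0.png

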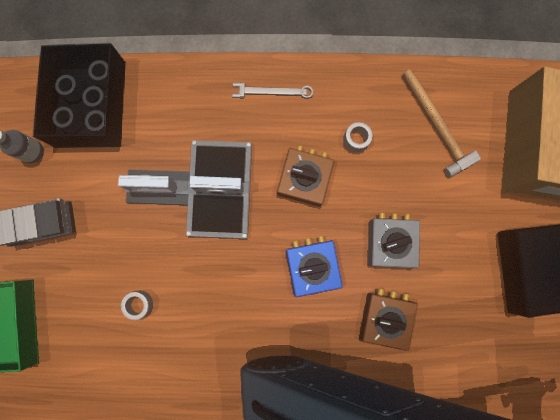

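View pics/side0.png

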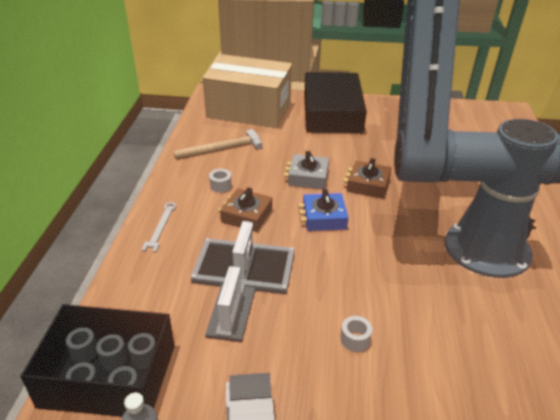

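Candidates: the cover between the nests is at top (215,183), and the waiting one at (147,182). The box is grey at top (395,242); the look-alikes are brown at (306,176) and (388,320), and blue at (314,268). I'll choose the grey box and the cover at (215,183), and check both in one close crop.

```bash
python3 - <<'E'
import cv2,numpy as np
t=cv2.imread("pics/top0.png");s=cv2.imread("pics/side0.png")
r=lambda im,x,y,w,h:cv2.resize(im[y:y+h,x:x+w],(400,300),interpolation=cv2.INTER_CUBIC)
a=np.vstack([np.hstack([r(t,115,130,144,108),r(s,180,215,160,120)]),np.hstack([r(t,355,200,80,60),r(s,275,140,80,60)])])
cv2.imwrite("pics/crop0.png",a)
E
```

```text
(no output)
```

View pics/crop0.png

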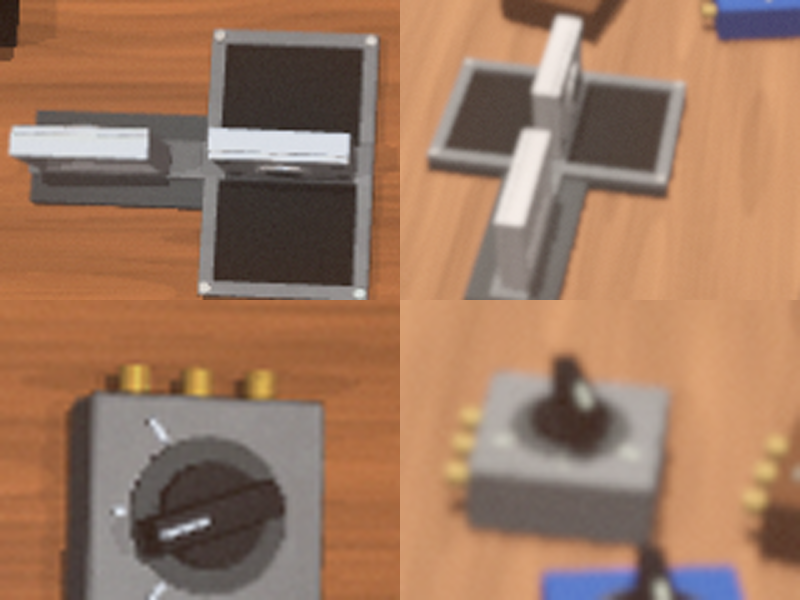

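The crop shows the middle cover's boss on its near (-x) side, visible in the side view around (245,247). Its open side therefore faces far, so it must tip to +x into the far nest. The grey box's knob sits slightly to the anticlockwise side of the short mark and has to go to the far (+x, image-up) mark. Next I'll measure positions.

```bash
cat >h.py <<'E'
from station import cams
import numpy as np,cv2
def ray(n,u,v):
    c=cams.camera_info(n);K=np.array(c["K"]);T=np.array(c["T"])
    d=np.array([(u-K[0,2])/K[0,0],(v-K[1,2])/K[1,1]]);s=d.copy()
    for _ in range(20): s=d/(1+c["k1"]*(s@s))
    return T[:3,3],T[:3,:3]@np.array([s[0],s[1],1])
def pl(n,u,v,z):
    o,d=ray(n,u,v);return (o+d*(z-o[2])/d[2])[:2]
def proj(n,p):
    c=cams.camera_info(n);K=np.array(c["K"]);T=np.array(c["T"])
    q=T[:3,:3].T@(np.array(p)-T[:3,3]);s=q[:2]/q[2];s=s*(1+c["k1"]*(s@s))
    return s*[K[0,0],K[1,1]]+K[:2,2]
def grab(n,f):
    im=cv2.cvtColor(cams.snapshot(n),cv2.COLOR_RGB2BGR);cv2.imwrite(f"pics/{f}.png",im);return im
E
python3 - <<'E'
from h import *
P={}
for n in("top","side"):
    im=cv2.imread(f"pics/{n}0.png");hsv=cv2.cvtColor(im,cv2.COLOR_BGR2HSV)
    if n=="top":
        # white corner dots of the frame
        for u,v in((193,143),(249,145),(188,234),(245,236)):
            w=im[v-4:v+5,u-4:u+5].min(2).astype(float);w=np.clip(w-170,0,None)
            y,x=np.mgrid[v-4:v+5,u-4:u+5];c=((x*w).sum()/w.sum(),(y*w).sum()/w.sum())
            print("dot",np.round(c,1),pl(n,*c,.020).round(4))
        # cover tops
        for x0 in(118,187):
            m=(im[172:196,x0:x0+60].min(2)>200).astype(np.uint8)
            p=cv2.findNonZero(m);r=cv2.minAreaRect(p);b=cv2.boxPoints(r)+[x0,172]
            print("cover",b.round(1).tolist(),[pl(n,*q,.1).round(4).tolist() for q in b])
    # grey box
    x0,y0,x1,y1=(360,205,430,280) if n=="top" else (280,145,335,195)
    h=hsv[y0:y1,x0:x1]
    m=((h[...,1]<50)&(h[...,2]>90)).astype(np.uint8)
    c=max(cv2.findContours(m,cv2.RETR_EXTERNAL,2)[0],key=cv2.contourArea)
    b=cv2.boxPoints(cv2.minAreaRect(c))+[x0,y0]
    print(n,"box",b.round(1).tolist(),[pl(n,*q,.045).round(4).tolist() for q in b])
    # knob: very dark
    m=(h[...,2]<62).astype(np.uint8)
    c=max(cv2.findContours(m,cv2.RETR_EXTERNAL,2)[0],key=cv2.contourArea)
    r=cv2.minAreaRect(c);print(n,"dark",r[0]+np.array([x0,y0]),r[1:],cv2.contourArea(c))
    wl=((h[...,1]<60)&(h[...,2]>175)).astype(np.uint8)
    for i in cv2.findContours(wl,cv2.RETR_EXTERNAL,2)[0]:
        e=i[:,0].mean(0)+[x0,y0];print("  white",e.round(1),len(i),pl(n,*e,.045).round(4),pl(n,*e,.081).round(4))
E
```

```text
dot [193.8 142.2] [0.7151 0.2102]
dot [248.1 144.3] [0.7103 0.081 ]
dot [188.2 233. ] [0.499  0.2184]
dot [243.9 235.1] [0.4946 0.0886]
cover [[118.8, 184.8], [119.1, 175.2], [167.2, 176.5], [166.9, 186.1]] [[0.599, 0.3574], [0.6202, 0.3578], [0.6172, 0.2513], [0.5961, 0.2512]]
cover [[189.6, 188.9], [190.1, 176.0], [239.4, 178.0], [238.9, 190.9]] [[0.5901, 0.2017], [0.6184, 0.2012], [0.6141, 0.0942], [0.5859, 0.095]]
top box [[372.0, 219.0], [418.0, 219.0], [418.0, 267.0], [372.0, 267.0]] [[0.5309, -0.2049], [0.5312, -0.3121], [0.4215, -0.3092], [0.4219, -0.2031]]
top dark [393.2307663  239.34615326] ((10.816654205322266, 28.28971290588379), 56.3099365234375) 19.5
  white [385.6 258.6] 7 [ 0.4409 -0.2345] [ 0.441 -0.225]
  white [390.5 245.5] 6 [ 0.4705 -0.2464] [ 0.4695 -0.2365]
  white [395.5 244. ] 2 [ 0.4739 -0.2581] [ 0.4728 -0.2477]
  white [378.5 241.5] 4 [ 0.4796 -0.2189] [ 0.4783 -0.21  ]
  white [386.5 225.5] 8 [ 0.5161 -0.2381] [ 0.5135 -0.2285]
side box [[287.4, 183.4], [291.3, 153.2], [328.2, 157.9], [324.3, 188.2]] [[0.5278, -0.1518], [0.5322, -0.3113], [0.419, -0.2995], [0.423, -0.1426]]Traceback (most recent call last):
  File "<stdin>", line 25, in <module>
ValueError: max() iterable argument is empty
```

Emit:
carry_out:
  targets:
    - [[57,-64,0,0,0,16,7],[57,-64,0,0,0,16,7],[57,-64,0,0,0,16,7],[57,-64,0,0,0,16,7],[57,-64,0,0,0,16,7],[57,-64,0,0,0,16,7],[57,-64,0,0,0,16,7],[57,-64,0,0,0,16,7],[57,-64,0,0,0,16,7],[57,-64,0,0,0,16,7],[57,-64,0,0,0,16,7],[57,-64,0,0,0,16,7]]

```text
t: 1.1
tcp_pos: [0.3836, -0.1623, 0.2503]
tool_rot: [1.0, -0.019, -0.0, -0.0]
force: [1.5, -2.2, 0.2]
finger_gap: 0.82
gripper_force: 0.0
```

```bash
cat >go.py <<'E'
# python3 go.py x y z yawdeg : shift (cm) and turn (deg) from the measured pose
import sys
from station import manip
import numpy as np
from scipy.spatial.transform import Rotation as R
x,y,z,a=map(float,sys.argv[1:5]);s=manip.sense();r=R.from_quat(s["tool_rot"])
g=R.from_euler("z",a,degrees=True)*R.from_quat([1,0,0,0])
print("t",round(s["t"],2),"tcp",s["tcp_pos"].round(4),"q",s["q"].round(2),"F",s["force"].round(1),"gap",round(s["finger_gap"],2))
print((r.inv().apply(np.array([x,y,z])-s["tcp_pos"])*100).round(2),np.degrees((r.inv()*g).as_rotvec()).round(2))
E
python3 go.py 0.550 0.1516 0.25 -2.1
```

```text
t 1.1 tcp [ 0.3836 -0.1623  0.2503] q [-0.67  0.25  1.93  0.    0.97  0.94] F [ 1.5 -2.2  0.2] gap 0.82
[ 1.546e+01 -3.198e+01  3.000e-02] [-0.01  0.01 -0.02]
```

Emit:
carry_out:
  targets:
    - [[15.4,-32,0,0,0,0,7],[15.4,-32,0,0,0,0,7],[15.4,-32,0,0,0,0,7],[15.4,-32,0,0,0,0,7],[15.4,-32,0,0,0,0,7],[15.4,-32,0,0,0,0,7],[15.4,-32,0,0,0,0,7],[15.4,-32,0,0,0,0,7],[15.4,-32,0,0,0,0,7],[15.4,-32,0,0,0,0,7],[15.4,-32,0,0,0,0,7],[15.4,-32,0,0,0,0,7]]

```text
t: 2.1
tcp_pos: [0.5479, 0.1494, 0.2497]
tool_rot: [1.0, -0.018, -0.001, 0.0]
force: [-0.6, -0.7, -0.4]
finger_gap: 0.818
gripper_force: 0.0
```

```bash
python3 go.py 0.550 0.1516 0.095 -2.1
```

```text
t 2.1 tcp [0.5479 0.1494 0.2497] q [ 0.07  0.45  1.58 -0.    1.11  1.68] F [-0.6 -0.7 -0.4] gap 0.82
[ 0.24 -0.24 15.47] [0.04 0.12 0.02]
```

Emit:
carry_out:
  targets:
    - [[0.2,-0.2,4,0,0,0,7],[0.2,-0.2,8,0,0,0,7],[0.2,-0.2,11,0,0,0,7],[0.2,-0.2,13.5,0,0,0,7],[0.2,-0.2,15,0,0,0,7],[0.2,-0.2,15.5,0,0,0,7],[0.2,-0.2,15.5,0,0,0,7],[0.2,-0.2,15.5,0,0,0,7]]

```text
t: 2.77
tcp_pos: [0.5512, 0.1509, 0.096]
tool_rot: [1.0, -0.019, 0.0, 0.0]
force: [-0.2, -0.5, -0.0]
finger_gap: 0.819
gripper_force: 0.0
```

```bash
python3 - <<'E'
from h import *
t=grab("top","t1");s=grab("side","s1")
r=lambda im,x,y,w,h:cv2.resize(im[y:y+h,x:x+w],(400,300),interpolation=cv2.INTER_CUBIC)
cv2.imwrite("pics/c1.png",np.hstack([r(t,115,130,160,120),r(s,180,200,160,120)]))
E
python3 go.py 0.550 0.1516 0.095 -2.1
```

```text
t 2.87 tcp [0.5519 0.1514 0.0968] q [ 0.07  0.67  1.69 -0.    0.78  1.68] F [ 0.1 -0.  -0.1] gap 0.82
[-0.19 -0.01  0.18] [-0.01 -0.16 -0.03]
```

View pics/c1.png

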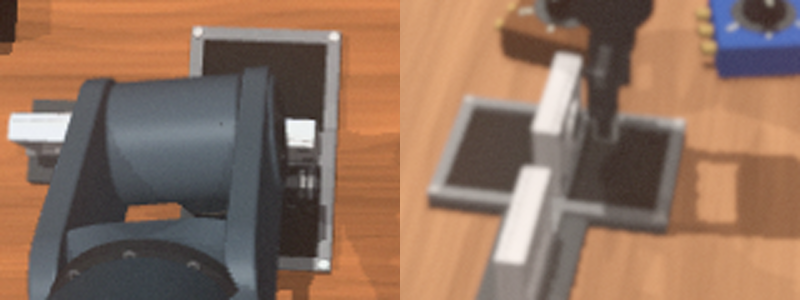

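The fingers stand clear behind the cover (crop at about (600,120)), with both covers upright. Next I'll push slowly to +x.

Emit:
carry_out:
  targets:
    - [[0.8,0,0,0,0,0,7],[1.6,0,0,0,0,0,7],[2.3,0,0,0,0,0,7],[2.7,0,0,0,0,0,7],[3.1,0,0,0,0,0,7],[3.4,0,0,0,0,0,7],[3.7,0,0,0,0,0,7],[4,0,0,0,0,0,7],[4.3,0,0,0,0,0,7],[4.6,0,0,0,0,0,7],[4.9,0,0,0,0,0,7],[4.9,0,0,0,0,0,7]]

```text
t: 3.87
tcp_pos: [0.6009, 0.15, 0.0954]
tool_rot: [1.0, -0.018, 0.001, -0.0]
force: [-0.4, 1.3, -0.4]
finger_gap: 0.819
gripper_force: 0.0
```

```bash
python3 - <<'E'
from h import *
t=grab("top","t2");s=grab("side","s2")
r=lambda im,x,y,w,h:cv2.resize(im[y:y+h,x:x+w],(400,300),interpolation=cv2.INTER_CUBIC)
cv2.imwrite("pics/c2.png",np.hstack([r(t,115,130,160,120),r(s,180,200,160,120)]))
E
python3 go.py 0.550 0.1516 0.095 -2.1
```

```text
t 3.97 tcp [0.6    0.1501 0.0952] q [0.06 0.72 1.57 0.   0.85 1.67] F [-0.1  0.7  0.6] gap 0.82
[-5.    0.03  0.02] [-0.    0.    0.01]
```

View pics/c2.png

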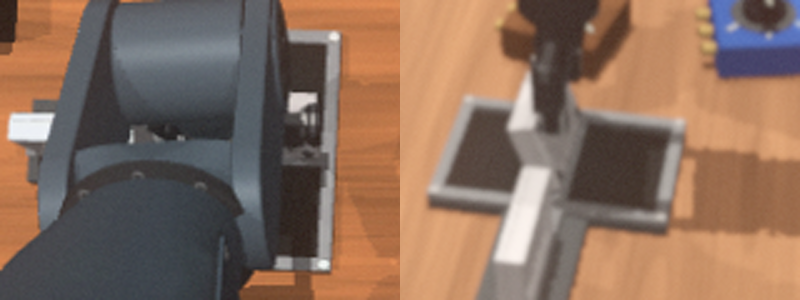

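The cover is tilting to the far side: its top, around crop (530,110), is moving to +x with the fingers against it. I'll continue.

Emit:
carry_out:
  targets:
    - [[0.3,0,0,0,0,0,7],[0.6,0,0,0,0,0,7],[0.9,0,0,0,0,0,7],[1.2,0,0,0,0,0,7],[1.5,0,0,0,0,0,7],[1.8,0,0,0,0,0,7],[2.0,0,0,0,0,0,7],[2.0,0,0,0,0,0,7],[2.0,0,0,0,0,0,7],[2.0,0,0,0,0,0,7]]

```text
t: 4.8
tcp_pos: [0.6197, 0.1493, 0.0952]
tool_rot: [1.0, -0.018, -0.0, 0.0]
force: [-0.4, 0.3, -0.1]
finger_gap: 0.822
gripper_force: 0.0
```

```bash
python3 - <<'E'
from h import *
t=grab("top","t3");s=grab("side","s3")
r=lambda im,x,y,w,h:cv2.resize(im[y:y+h,x:x+w],(400,300),interpolation=cv2.INTER_CUBIC)
cv2.imwrite("pics/c3.png",np.hstack([r(t,115,130,160,120),r(s,180,200,160,120)]))
E
python3 go.py 0.550 0.1516 0.12 -2.1
```

```text
t 4.9 tcp [0.6196 0.1494 0.0953] q [0.06 0.74 1.52 0.   0.89 1.67] F [0.9 0.1 0. ] gap 0.82
[-6.97  0.03 -2.47] [0.   0.02 0.02]
```

View pics/c3.png

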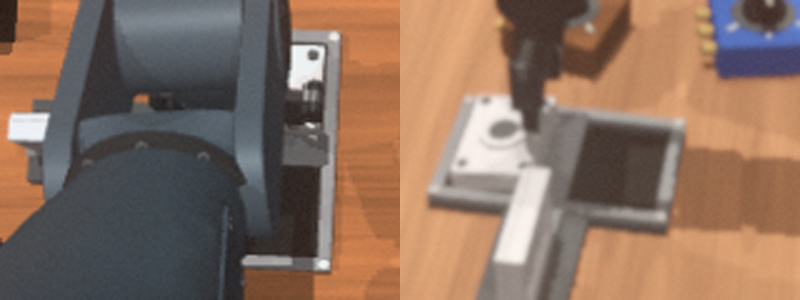

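The cover lies boss up in or near the far nest (crop about (500,135)), and the waiting cover still stands. I'll back off, lower the fingers, then nudge the cover's near edge to +x so it seats.

Emit:
carry_out:
  targets:
    - [[-1.5,0,-0.5,0,0,0,7],[-3,0,-0.5,0,0,0,7],[-4.5,0,-0.5,0,0,0,7],[-4.5,0,1,0,0,0,7],[-4.5,0,2.5,0,0,0,7],[-4.5,0,4,0,0,0,7],[-4.5,0,4.9,0,0,0,7],[-4.5,0,4.9,0,0,0,7],[-4.5,0,4.9,0,0,0,7]]

```text
t: 5.65
tcp_pos: [0.5747, 0.151, 0.046]
tool_rot: [1.0, -0.018, -0.001, 0.0]
force: [0.7, -0.1, -0.1]
finger_gap: 0.824
gripper_force: 0.0
```

```bash
python3 - <<'E'
from h import *
t=grab("top","t4");s=grab("side","s4")
r=lambda im,x,y,w,h:cv2.resize(im[y:y+h,x:x+w],(400,400*h//w),interpolation=cv2.INTER_CUBIC)
cv2.imwrite("pics/c4.png",np.hstack([r(t,170,130,100,100),r(s,190,215,100,100)]))
E
python3 go.py 0.613 0.1493 0.046 -2.1
```

```text
t 5.75 tcp [0.5755 0.151  0.0469] q [ 0.07  0.78  1.65 -0.    0.72  1.68] F [-0.1 -0.  -0.5] gap 0.82
[3.75 0.04 0.1 ] [-0.01 -0.07  0.01]
```

View pics/c4.png

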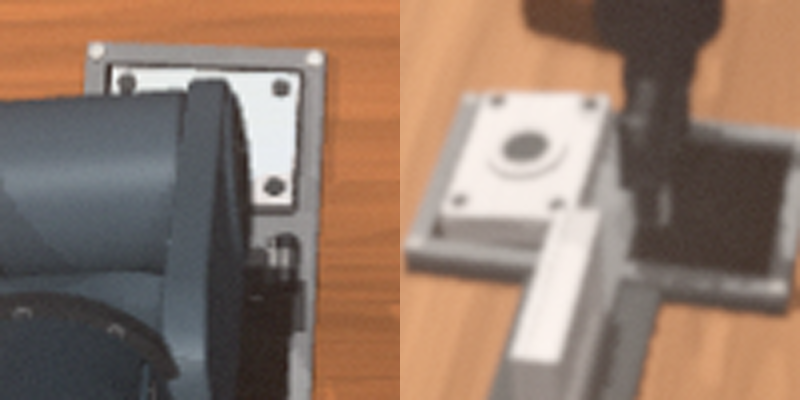

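The cover lies boss up in the nest area. Its near edge, at top px (240,182), is close to the ledge. I'll nudge it slowly to the seated position.

Emit:
carry_out:
  targets:
    - [[0.6,0,0.1,0,0,0,7],[1.2,0,0.1,0,0,0,7],[1.7,0,0.1,0,0,0,7],[2.1,0,0.1,0,0,0,7],[2.5,0,0.1,0,0,0,7],[2.8,0,0.1,0,0,0,7],[3.1,0,0.1,0,0,0,7],[3.3,0,0.1,0,0,0,7],[3.5,0,0.1,0,0,0,7],[3.7,0,0.1,0,0,0,7],[3.7,0,0.1,0,0,0,7]]

```text
t: 6.67
tcp_pos: [0.6119, 0.1496, 0.0451]
tool_rot: [1.0, -0.018, -0.0, 0.0]
force: [-0.5, -0.4, -1.2]
finger_gap: 0.815
gripper_force: 0.0
```

```bash
python3 go.py 0.55 0.1493 0.25 -2.1; python3 -c "
from h import *
for u,v in ((236,182.2),(244,182.2),(197,147),(245,148.5)): print(pl('top',u,v,.036),pl('top',u,v,.044))"
```

```text
t 6.67 tcp [0.6119 0.1496 0.0451] q [ 0.06  0.81  1.55 -0.    0.78  1.67] F [-0.5 -0.4 -1.2] gap 0.82
[ -6.19   0.26 -20.49] [0.   0.01 0.02]
[0.61608937 0.10701061] [0.61469193 0.10631308]
[0.61614418 0.08851799] [0.6147463  0.08797117]
[0.69929058 0.19943942] [0.69721511 0.19798867]
[0.69583442 0.08710325] [0.69378712 0.08656796]
```

Emit:
carry_out:
  targets:
    - [[-1,0,0,0,0,0,7],[-3,0,-1,0,0,0,7],[-4,0,-4,0,0,0,7],[-6,0,-7,0,0,0,7],[-9,0,-10,0,0,0,7],[-11,2,-12,0,0,0,7],[-13,5,-13,0,0,0,7],[-13,9,-13,0,0,0,7],[-13,13,-13,0,0,0,7],[-13,17,-13,0,0,0,7],[-13,17,-13,0,0,0,7]]

```text
t: 7.58
tcp_pos: [0.4779, -0.022, 0.1761]
tool_rot: [1.0, -0.021, 0.003, 0.002]
force: [1.1, -0.6, -0.3]
finger_gap: 0.818
gripper_force: 0.0
```

```bash
python3 - <<'E'
from h import *
t=grab("top","t5");s=grab("side","s5")
r=lambda im,x,y,w,h:cv2.resize(im[y:y+h,x:x+w],(400,400*h//w),interpolation=cv2.INTER_CUBIC)
cv2.imwrite("pics/c5.png",np.hstack([r(t,170,130,100,100),r(s,190,215,100,100)]))
m=(t[135:200,180:260].min(2)>185).astype(np.uint8);m=cv2.morphologyEx(m,cv2.MORPH_OPEN,np.ones((3,3)))
c=max(cv2.findContours(m,cv2.RETR_EXTERNAL,2)[0],key=cv2.contourArea)
b=cv2.boxPoints(cv2.minAreaRect(c))+[180,135]
P=np.array([pl("top",*q,.036) for q in b]);print(b.round(1).tolist(),P.round(4).tolist(),P.mean(0))
print("target",.6048+.059*.999,.1496-.059*.037)
E
python3 go.py 0.477 -0.260 0.25 107.5
```

```text
[[196.3, 177.8], [197.5, 144.6], [243.9, 146.2], [242.7, 179.4]] [[0.6262, 0.1992], [0.705, 0.1985], [0.7013, 0.0898], [0.6227, 0.0916]] [0.66381405 0.14478426]
target 0.663741 0.14741700000000002
t 7.68 tcp [ 0.4766 -0.0173  0.1757] q [-0.27  0.45  1.87  0.    0.82  1.34] F [-0.3  0.5  0.1] gap 0.82
[ 1.04 24.25 -7.43] [ 1.3000e-01 -7.0000e-02 -1.0983e+02]
```

View pics/c5.png

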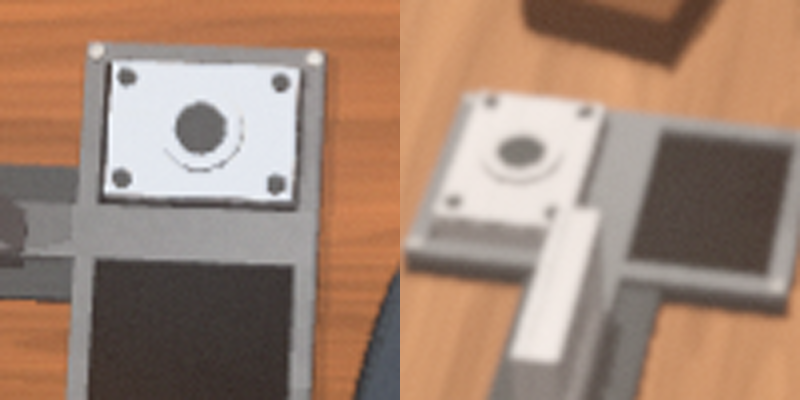

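The cover is seated: its centre is within 3 mm of the target, its edges lie inside the pocket (top px (196–244, 145–179)), and the other cover is standing. Now the knob.

Emit:
carry_out:
  targets:
    - [[0.9,3,-2.4,0,0,-7,7],[0.9,6,-2.4,0,0,-14,7],[0.9,9,-2.4,0,0,-21,7],[0.9,12,-2.4,0,0,-28,7],[0.9,15,-2.4,0,0,-35,7],[0.9,18,-2.4,0,0,-42,7],[0.9,20,-2.4,0,0,-49,7],[0.9,22,-2.4,0,0,-56,7],[0.9,24,-2.4,0,0,-63,7],[0.9,24,-2.4,0,0,-70,7],[0.9,24,-2.4,0,0,-77,7],[0.9,24,-2.4,0,0,-84,7]]

```text
t: 8.68
tcp_pos: [0.4769, -0.2545, 0.199]
tool_rot: [0.753, 0.658, 0.0, -0.0]
force: [0.1, 0.6, -0.7]
finger_gap: 0.82
gripper_force: 0.0
```

```bash
python3 go.py 0.476 -0.258 0.20 107.5
```

```text
t 8.68 tcp [ 0.4769 -0.2545  0.199 ] q [-0.7   0.48  1.7   0.    0.96 -0.56] F [ 0.1  0.6 -0.7] gap 0.82
[-0.36 -0.04 -0.1 ] [ 1.000e-02 -2.000e-02 -2.515e+01]
```

Emit:
carry_out:
  targets:
    - [[-0.3,0,0,0,0,-7,8],[-0.3,0,0,0,0,-14,8],[-0.3,0,0,0,0,-21,8],[-0.3,0,0,0,0,-25,8],[-0.3,0,4,0,0,-25,8],[-0.3,0,7,0,0,-25,8],[-0.3,0,10,0,0,-25,8],[-0.3,0,12,0,0,-25,8],[-0.3,0,12.8,0,0,-25,8],[-0.3,0,12.8,0,0,-25,8],[-0.3,0,12.8,0,0,-25,8]]

```text
t: 9.6
tcp_pos: [0.4764, -0.258, 0.0715]
tool_rot: [0.595, 0.804, 0.0, 0.0]
force: [-0.3, 0.1, 0.2]
finger_gap: 0.938
gripper_force: 0.0
```

Emit:
carry_out:
  targets:
    - [[0,0,0,0,0,0,1],[0,0,0,0,0,0,1],[0,0,0,0,0,0,1],[0,0,0,0,0,0,1],[0,0,0,0,0,0,1],[0,0,0,0,0,0,1],[0,0,0,0,0,0,1],[0,0,0,0,0,0,1],[0,0,0,0,0,0,1],[0,0,0,0,0,0,1],[0,0,0,0,0,0,1],[0,0,0,0,0,0,1]]
  force: 25

```text
t: 10.6
tcp_pos: [0.4762, -0.2605, 0.0753]
tool_rot: [0.595, 0.804, -0.001, 0.002]
force: [-5.2, -1.2, 21.2]
finger_gap: 0.182
gripper_force: 32.9
```

```bash
python3 go.py 0.476 -0.258 0.069 30
```

```text
t 10.6 tcp [ 0.4762 -0.2605  0.0753] q [-0.71  0.69  1.78 -0.    0.67 -1.  ] F [-5.2 -1.2 21.2] gap 0.18
[0.25 0.06 0.62] [ 0.27  0.2  76.97]
```

The bar is gripped, but the fingertips press on the box top (21 N upward). I'll loosen, raise 8 mm, grip again, then turn.

Emit:
carry_out:
  targets:
    - [[0,0,-0.2,0,0,0,3],[0,0,-0.5,0,0,0,3],[0,0,-0.8,0,0,0,3],[0,0,-0.8,0,0,0,3],[0,0,-0.8,0,0,0,1],[0,0,-0.8,0,0,0,1],[0,0,-0.8,0,0,0,1],[0,0,-0.8,0,0,0,1],[0,0,-0.8,0,0,0,1],[0,0,-0.8,0,0,0,1]]
  force: 25

```text
t: 11.43
tcp_pos: [0.4755, -0.2587, 0.0794]
tool_rot: [0.595, 0.803, -0.0, -0.0]
force: [-1.1, -0.5, 5.3]
finger_gap: 0.181
gripper_force: 26.5
```

```bash
python3 go.py 0.476 -0.258 0.078 30
```

```text
t 11.43 tcp [ 0.4755 -0.2587  0.0794] q [-0.7   0.68  1.77 -0.    0.69 -1.  ] F [-1.1 -0.5  5.3] gap 0.18
[0.05 0.06 0.14] [-1.000e-02  0.000e+00  7.692e+01]
```

Emit:
carry_out:
  targets:
    - [[0,0,0,0,0,6,1],[0,0,0,0,0,13,1],[0,0,0,0,0,20,1],[0,0,0,0,0,27,1],[0,0,0,0,0,34,1],[0,0,0,0,0,41,1],[0,0,0,0,0,48,1],[0,0,0,0,0,55,1],[0,0,0,0,0,62,1],[0,0,0,0,0,69,1],[0,0,0,0,0,77,1],[0,0,0,0,0,77,1]]

```text
t: 12.43
tcp_pos: [0.4762, -0.2589, 0.0794]
tool_rot: [0.967, 0.257, 0.001, 0.0]
force: [0.2, -0.1, 4.2]
finger_gap: 0.18
gripper_force: 26.3
```

Emit:
carry_out:
  targets:
    - [[0,0,0,0,0,0,1],[0,0,0,0,0,0,1],[0,0,0,0,0,0,8],[0,0,0,0,0,0,8],[0,0,0,0,0,0,8],[0,0,0,0,0,0,8],[0,0,0,0,0,0,8],[0,0,-1,0,0,0,8],[0,0,-3,0,0,0,8],[0,0,-6,0,0,0,8],[0,0,-10,0,0,0,8],[0,0,-14,0,0,0,8]]

```text
t: 13.43
tcp_pos: [0.4748, -0.2581, 0.2207]
tool_rot: [0.966, 0.258, -0.001, -0.001]
force: [0.5, -1.5, 0.3]
finger_gap: 0.937
gripper_force: 0.0
```

```bash
python3 go.py 0.33 -0.42 0.25 30
```

```text
t 13.43 tcp [ 0.4748 -0.2581  0.2207] q [-0.7   0.45  1.68  0.    1.01  0.34] F [ 0.5 -1.5  0.3] gap 0.94
[-20.63   6.81  -2.93] [-0.13  0.04 -0.08]
```

Emit:
carry_out:
  targets:
    - [[-4,1,-3,0,0,0,8],[-7,3,-3,0,0,0,8],[-11,5,-3,0,0,0,8],[-15,6,-3,0,0,0,8],[-18,7,-3,0,0,0,8],[-20,7,-3,0,0,0,8],[-20,7,-3,0,0,0,8],[-20,7,-3,0,0,0,8]]

```text
t: 14.1
tcp_pos: [0.3362, -0.4194, 0.2498]
tool_rot: [0.966, 0.257, 0.0, -0.0]
force: [-0.6, -0.1, 0.6]
finger_gap: 0.939
gripper_force: 0.0
```

```bash
python3 - <<'E'
from h import *
t=grab("top","t6");s=grab("side","s6")
r=lambda im,x,y,w,h:cv2.resize(im[y:y+h,x:x+w],(400,300),interpolation=cv2.INTER_CUBIC)
cv2.imwrite("pics/c6.png",np.vstack([np.hstack([r(t,115,130,144,108),r(s,180,215,160,120)]),np.hstack([r(t,355,210,80,60),r(s,270,140,80,60)])]))
E
```

```text
(no output)
```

View pics/c6.png

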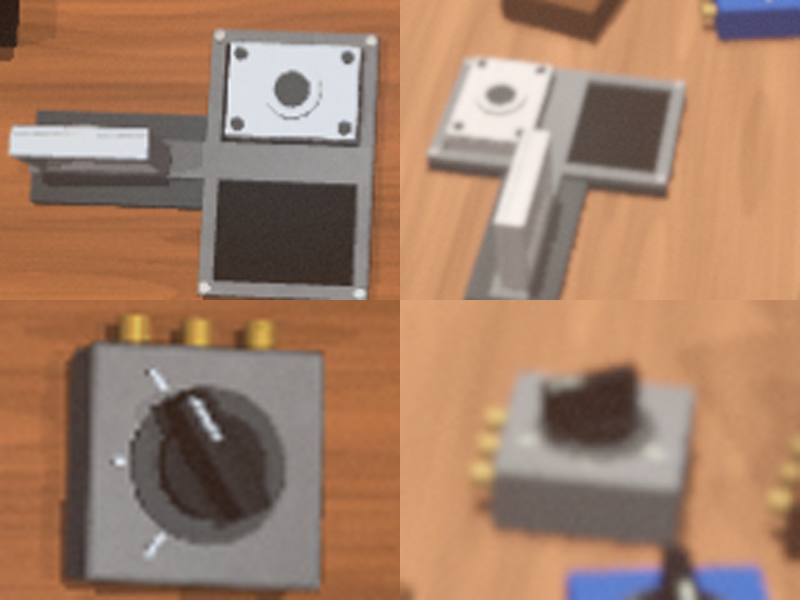

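The cover lies flat in the far nest, the other cover is untouched, and the pointer (top crop (200,410)) is parallel to the far mark's direction, at about 58–60° against 60° wanted. I'll hand in.

```bash
python3 -c "
from station import sign_off
print(sign_off())"
```

```text
the job is handed in; nothing more can be done
None
```

The job is handed in but no verdict came back: the last pictures show the cover flat and open side down in the far nest, the knob within about 2° of the far mark, and the other cover still standing; I kept clear of the bushings but did not recheck them at the end.

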